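# Pack the painted dolls and the brush after craft class

## Task

Pack the painted dolls from the drying easel into the two free pockets of the wooden tray, flat back down and face up, with their hats at the same end as the doll already packed. Stand the paint brush in the tray's blue square well, bristles up and fully down. Leave the packed doll, the paint bottle, the jar, the phone and the painted wood slice where they are.

Things in the scene. Friction and masses are not known exactly. Their poses are not given: they have to be found in the camera images.
- doll_red: Red hat, plain wood body; leaning on the easel hat up, face to the front. Flat wooden doll 112 long, 28 thick (mm): body 44 wide from foot x=-56 to +8, round head 60 across centred at x=+18, hat 36 wide to x=+56. Nominal 85 g. Origin mid-length on the flat back; x points to the hat, z out of the painted face.
- doll_blue: Blue hat, yellow body; leaning on the easel hat down, face outward as well. Flat wooden doll 112 long, 28 thick (mm): body 44 wide from foot x=-56 to +8, round head 60 across centred at x=+18, hat 36 wide to x=+56. Nominal 85 g. Origin mid-length on the flat back; x points to the hat, z out of the painted face.
- doll_green: Green hat, plain wood body; already packed in pocket 0, shows the right way round. Do not move. Flat wooden doll 112 long, 28 thick (mm): body 44 wide from foot x=-56 to +8, round head 60 across centred at x=+18, hat 36 wide to x=+56. Nominal 85 g. Origin mid-length on the flat back; x points to the hat, z out of the painted face.
- doll_red_hat (a point): Middle of the red doll's hat end, (56, 0, 14) mm in its frame.
- doll_blue_hat (a point): Middle of the blue doll's hat end, (56, 0, 14) mm in its frame.
- doll_green_hat (a point): Middle of the green doll's hat end.
- brush: Paint brush 190 mm long, 16 mm diameter (bristles up to 18): orange handle 130, metal ferrule 25, stiff black bristles at the top. Origin on its axis at the handle's foot; z points to the bristles. Leans in an easel notch, bristles up, 48 deg above horizontal, its upper 86 mm free above the upper rail. Nominal 45 g.
- brush_tip (a point): Tip of the bristles, 190 mm along the brush.
- easel: Fixed open wooden drying easel, 270 mm along y, front to -x; things lean on it at 48 deg from horizontal, rising to +x. Origin on the table, mid-width, 20 mm below the slope's foot. Ledge with 5 mm front lip; rails behind the slope at 0-7 and 94-104 mm up it, open between. Posts at y=+-131, 100 high. Dolls at y about -85 and +17, brush notch at +105.
- tray: Fixed wooden tray, mm: x +-75, y +-135, floor top at z=6, rim 26, pocket end walls 28 high. Hats go to +x. Pockets at y=-85, 0, 85, 124 long; dolls lie on cross runners at x=-51 and +30, tops at z=16. Blue keys 32 high: foot end (x -69 to -47) leaves 54 wide, hat end (x 32 to 58) leaves 70; open for fingers between. Origin on the table under pocket 1.
- pocket0 (a point): Where a doll's origin belongs in pocket 0 (taken): runner height, mid-pocket, axes of the tray.
- pocket1 (a point): The same for pocket 1 (middle, free).
- pocket2 (a point): The same for pocket 2 (free, far from the well).
- well (a point): Centre of the floor of the brush well: upright blue square tube outside the rim beside pocket 0's hat end, at tray x=97, y=-100 mm, 22 mm clear inside, 30 mm outside, floor 6 mm and mouth 91 mm above the table.
- bottle: Bystander: yellow paint bottle, red cap, 48 mm diameter, 130 mm tall, origin under it.
- jar: Bystander: green paint jar, white lid, 60 mm diameter, 65 mm tall, origin under it.
- phone: Bystander: phone in a pink-red case, 156 x 76 x 10 mm, origin under it.
- slice: Bystander: painted round wood slice, 84 mm diameter, 12 mm thick, origin under it.
Mind the look-alikes: they are no part of the job. Leave any turquoise look-alike of the doll_blue alone.

How it is judged (in metres and radians):
At the end, for the whole second after the job is handed in: Red and blue doll one each in pockets 1 and 2, green in 0: origin within 12 mm along, 10 mm across, 5 mm in height of the pocket point, face up within 0.1 rad, hat to tray +x. Brush in the well: foot within 12 mm of centre, 8 mm of floor, bristles up within 0.2 rad. All at rest ((((x of doll_red in the frame of pocket1 between -0.012 and 0.012 m and y of doll_red in the frame of pocket1 between -0.01 and 0.01 m and z of doll_red in the frame of pocket1 between -0.005 and 0.005 m and angle between doll_red's own z axis and vertical below 0.1 rad and x of doll_red_hat in the frame of pocket1 above 0.04 m) and (x of doll_blue in the frame of pocket2 between -0.012 and 0.012 m and y of doll_blue in the frame of pocket2 between -0.01 and 0.01 m and z of doll_blue in the frame of pocket2 between -0.005 and 0.005 m and angle between doll_blue's own z axis and vertical below 0.1 rad and x of doll_blue_hat in the frame of pocket2 above 0.04 m)) or ((x of doll_red in the frame of pocket2 between -0.012 and 0.012 m and y of doll_red in the frame of pocket2 between -0.01 and 0.01 m and z of doll_red in the frame of pocket2 between -0.005 and 0.005 m and angle between doll_red's own z axis and vertical below 0.1 rad and x of doll_red_hat in the frame of pocket2 above 0.04 m) and (x of doll_blue in the frame of pocket1 between -0.012 and 0.012 m and y of doll_blue in the frame of pocket1 between -0.01 and 0.01 m and z of doll_blue in the frame of pocket1 between -0.005 and 0.005 m and angle between doll_blue's own z axis and vertical below 0.1 rad and x of doll_blue_hat in the frame of pocket1 above 0.04 m))) and x of doll_green in the frame of pocket0 between -0.012 and 0.012 m and y of doll_green in the frame of pocket0 between -0.01 and 0.01 m and z of doll_green in the frame of pocket0 between -0.005 and 0.005 m and angle between doll_green's own z axis and vertical below 0.1 rad and x of doll_green_hat in the frame of pocket0 above 0.04 m and horizontal distance between brush and well below 0.012 m and z of brush in the frame of well between -0.008 and 0.008 m and angle between brush's own z axis and vertical below 0.2 rad and linear speed of each of doll_red, doll_blue, doll_green, brush below 0.03 m/s and angular speed of each of doll_red, doll_blue, doll_green, brush below 0.3 rad/s); the robot touches nothing.
It fails at once if the yellow paint bottle is moved more than 25 mm or knocked over (distance of bottle from where it was at the start of the episode above 0.025 m or angle between bottle's own z axis and vertical above 0.4 rad).
It fails at once if the green paint jar is moved more than 25 mm or knocked over (distance of jar from where it was at the start of the episode above 0.025 m or angle between jar's own z axis and vertical above 0.4 rad).
It fails at once if the phone is moved more than 25 mm or knocked over (distance of phone from where it was at the start of the episode above 0.025 m or angle between phone's own z axis and vertical above 0.4 rad).
It fails at once if the painted wood slice is moved more than 25 mm or knocked over (distance of slice from where it was at the start of the episode above 0.025 m or angle between slice's own z axis and vertical above 0.4 rad).
It fails at once if the doll already packed is moved more than 12 mm (distance of doll_green from where it was at the start of the episode above 0.012 m).
It also fails if it takes over 69 s, if anything falls off the work surface, if the arm or the gripper's body presses on something with over 40 N, if the wrist force passes 120 N, or if a joint passes its speed limit or range.

## Robot

A 7-joint arm with a two-finger parallel gripper is mounted at the origin on the work surface. World frame = base frame: x ahead of the robot, y to its left, z up, the work surface at z = 0. Lengths are in mm, angles in rad, forces in N, time in s.
With the tool pointing down it reaches from about 400 to 875 mm from the base axis. Payload 4.4 kg.
Tool frame: the origin (TCP) lies on the centre line of the jaws, within the pads' length; the fingertips stand 19 mm ahead of it and the grasp point (between the pads) is the TCP; z points along the fingers, y is the line along which they close (so a half turn about z gives the same grasp; the last joint's range is limited). The gripper opens to 85 mm and grips with 20 to 120 N. Pads are 22 mm wide; open, the fingers measure 114 mm over their backs; the gripper's body (76 mm by 85 mm) begins 54 mm behind the grasp point. The pads swing forward as they close: fully open they stand 13 mm farther back than shut.
Start: joints at [-1.246, 0.628, 0.038, 1.517, -0.027, 0.996, -0.02], TCP at [247.582, 601.016, 250.313] pointing down, gripper open.
Joint ranges: [-3.06, 3.06], [-0.37, 2.12], [-1.25, 1.32], [0.18, 2.47], [-1.1, 4.24], [0.23, 1.98], [-2.94, 2.94]. Speed limits (rad/s): [2.57, 2.57, 3.14, 3.14, 3.14, 3.14, 3.14].

## Interface

Orientations are given as [roll, pitch, yaw] about the fixed x, y, z axes, in that order (R = Rz(yaw) Ry(pitch) Rx(roll)).
In Python, from cell import ctrl, viewer, silhouettes gives the robot as it stands.
- The arm moves only by the shell command python3 -m creep 'ROWS'. ROWS is JSON, a list of rows, each an object with "jaw": the gripper command: -1 is shut, 1 is fully open, values between are in proportion; "xyz": the shift along the tool's x, y, z in mm, a list of three; "angular": the turn, a rotation vector about the tool's x, y, z in rad, a list of three. In form: [{"jaw": jaw, "xyz": [tx, ty, tz], "angular": [rx, ry, rz]}, ...]. A call has 1 to 12 rows; each row is the pose to reach, as a shift and turn from the pose commanded when the call began, along the tool's axes at that moment; what a row does not reach only later rows make up. A row lasts 1/8 s, in which the tool goes at most 62.5 mm and 10.7 degrees, less where a joint would pass 70% of its speed; a pose out of reach is approached as far as the arm can. A call with a gripper value outside its range is refused whole. The fingers move at their own pace and stop on an object; the grip force is fixed at half the most. Time passes only in rows, so rows that repeat a pose let the fingers close. It gives the time, the measured TCP pose, the force, the opening and the grip force at its end, in the units of the state.
- ctrl.read_state(): the state, without advancing time (a new reading comes with each control period).
- viewer.get_image(name): name is "side" or "top" or "wrist"; returns (picture, depth): 400x640x3 uint8, red, green, blue; 400x640 float32, mm along the optical axis (not along the pixel's ray), 0 where there is no reading.
- viewer.camera_model(name): a dict with "fx", "fy", "cx", "cy" (pixels), "T" (4x4, takes a point from camera to world coordinates). Camera axes: x right, y down, z forward; pixel columns grow to the right and rows downward; lengths in mm; the calibration is good to about 2 mm. The wrist camera is an equidistant fisheye: a pixel r from the principal point sees the ray r / f radians off the axis. A picture is of the moment at which its call begins: read the wrist's pose just before it. camera_model takes no time and is no camera call; for the wrist camera it gives the pose at the moment of the call.
- ctrl.finish_job(): hands the job in; it is judged then, once.
Trained networks look in the newest picture that a camera, given by its name, has taken for a name from the list of things; names that differ only in an ending like _2 or _b are one class to them, and where a whole thing is asked for, a point or a joint stands for the part that bears it (a point fixed in the world has none). Each returns a list of dicts, best first, with "score" (0 to 1); they miss things now and then, are a little off and sometimes report something else, mostly with a low value. They report only what shows in the picture. A call takes as long as a camera call. They do not tell look-alikes from the thing itself.
- silhouettes(camera, target): "pixels" (400x640 bool, what is visible of it) and "xy" ([column, row] in pixels, amid what is visible of it).
The state is a dict: "clock": time; "qpos": joint angles; "qd": joint speeds; "tau": joint torques, N m; "eef_pos": TCP position; "tool_rot": TCP orientation; "force": force on the tool from outside, world axes, zero at the start; "torque": the same for the moment, N m; "width": finger opening in mm; "gripper_force": force on a finger pad.
Only numpy, scipy, OpenCV 4.12 (cv2) and the standard library are available. Lean on these libraries where they do the work, as an engineer would, in place of code of your own. Each camera call takes 0.05 s, during which the arm holds its last target. There are 200 camera calls.

## Working session

There is one attempt and no reset: what is moved stays moved. The work goes in short steps, Python scripts to look and compute and a shell command to move; the robot and the scene stay as the last step left them, time stands still between calls to the robot, and variables do not carry over. Pictures are saved under pics/ and viewed, at most 11 in all, crops included, and the job is handed in when it is done.

```bash
mkdir -p pics; ls; python3 - <<'E'
from cell import ctrl,viewer,silhouettes
import cv2,numpy as np
s=ctrl.read_state();print(s)
for n in ("top","side"):
    im,d=viewer.get_image(n);cv2.imwrite(f"pics/{n}0.png",im[:,:,::-1]);np.savez(f"{n}0.npz",im=im,d=d)
    m=viewer.camera_model(n);print(n,m)
    for t in ("doll_red","doll_blue","doll_green","brush","easel","tray","bottle","jar","phone","slice"):
        r=silhouettes(n,t)
        for q in r[:3]:
            p=q["pixels"]&(d>0);v,u=np.nonzero(p)
            z=d[p];P=np.c_[(u-m["cx"])/m["fx"]*z,(v-m["cy"])/m["fy"]*z,z,np.ones(len(z))]@m["T"].T
            P=P[:,:3]
            print(t,round(q["score"],2),np.round(q["xy"]),len(z),np.round(np.median(P,0)),np.round(np.percentile(P,2,axis=0)),np.round(np.percentile(P,98,axis=0)))
E
```

```text
pics
{'clock': 0.0, 'qpos': array([-1.24579196,  0.62930877,  0.03842162,  1.51836475, -0.02697278,
        0.99630987, -0.0199804 ]), 'qd': array([ 0.00148771, -0.00072783,  0.00029714, -0.00151605, -0.00031388,
        0.00031372, -0.00146796]), 'tau': array([-4.24277723e-04, -5.63388956e+01,  1.22595035e+00, -1.93443453e+01,
        1.09368085e-02,  1.03181438e-02, -7.01233461e-06]), 'eef_pos': array([247.35070331, 600.46094596, 249.41394807]), 'tool_rot': array([-3.13971968e+00,  3.36516051e-05,  2.75083926e+00]), 'force': array([0.60495236, 0.14228322, 0.89938346]), 'torque': array([ 0.02662759, -0.02139972,  0.04710387]), 'gripper_force': 0.0, 'width': 85.79493285650254}
top {'fx': 431.3478070314939, 'fy': 431.3478070314939, 'cx': 324.14438525813887, 'cy': 202.14553707524908, 'T': array([[ 2.34054517e-02, -9.97841898e-01,  6.13492528e-02,
         5.03864791e+02],
       [-9.99720213e-01, -2.35709940e-02, -1.97593628e-03,
         1.18100841e+00],
       [ 3.41773488e-03, -6.12858404e-02, -9.98114405e-01,
         1.53084985e+03],
       [ 0.00000000e+00,  0.00000000e+00,  0.00
[... 2661 characters left out ...]
219.  84.] [497. 209.  31.] [579. 254. 119.]
tray 0.88 [314. 280.] 5117 [ 575. -215.   17.] [ 441. -308.    4.] [ 701. -116.   88.]
tray 0.42 [242. 211.] 530 [404.  41.  67.] [381.  32.   6.] [425.  59. 131.]
bottle 0.92 [244. 210.] 576 [404.  42.  65.] [371.  32.   2.] [426. 191. 131.]
jar 0.91 [347. 332.] 942 [ 615. -401.   58.] [ 590. -415.    8.] [ 642. -364.   68.]
jar 0.2 [316. 275.] 5082 [ 577. -214.   17.] [ 442. -307.    4.] [ 703. -117.   88.]
phone 0.93 [270. 388.] 1213 [ 446. -472.   12.] [ 372. -493.    9.] [ 516. -451.   14.]
slice 0.84 [364. 211.] 412 [772.  41.  14.] [735.   8.   2.] [810.  88.  17.]
slice 0.5 [281. 171.] 394 [535. 219.  85.] [496. 209.  36.] [580. 257. 120.]
```

```bash
sleep 1; ls pics
```

```text
side0.png
top0.png
```

```bash
python3 - <<'E'
import cv2
a=cv2.imread("pics/top0.png")[140:300,170:490];cv2.imwrite("pics/topc.png",cv2.resize(a,None,fx=2.5,fy=2.5,interpolation=cv2.INTER_CUBIC))
a=cv2.imread("pics/side0.png")[110:330,210:450];cv2.imwrite("pics/sidec.png",cv2.resize(a,None,fx=2.7,fy=2.7,interpolation=cv2.INTER_CUBIC))
E
```

```text
(no output)
```

View pics/topc.png

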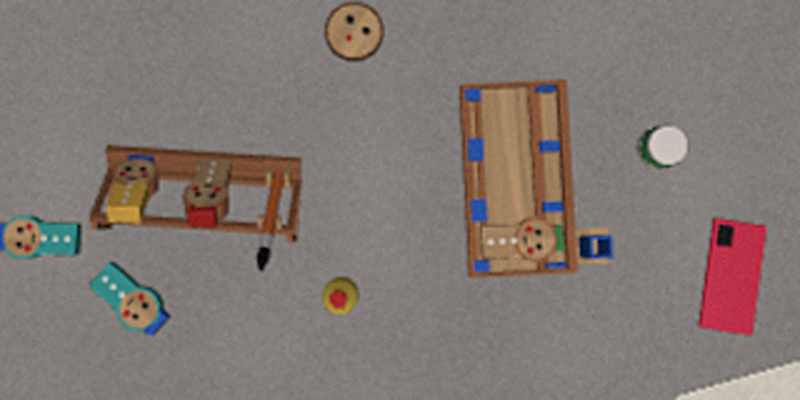

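View pics/sidec.png

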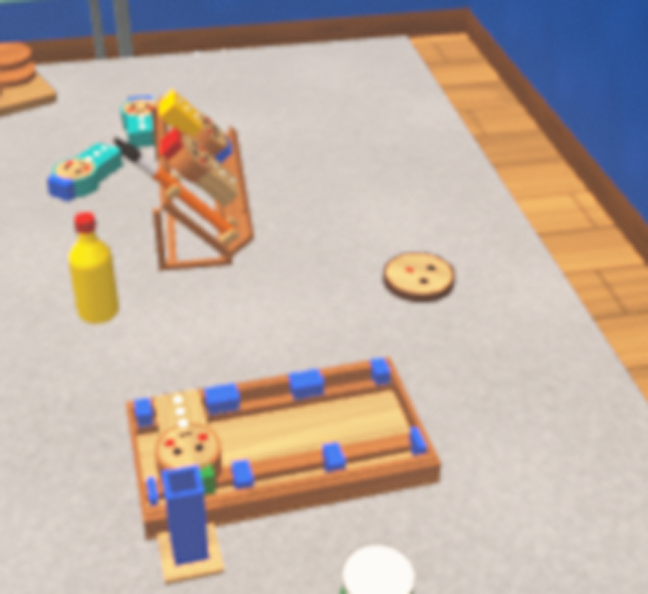

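The top view (crop, 2.5x) shows the real blue doll: blue hat, yellow body, on the easel at top pixel (222,216). The turquoise look-alikes at (188,236) and (223,265) lie on the table, so I'll leave them alone. The red doll is at (253,215) and the brush at (277,233). The easel faces world +x. The tray's hats point to world -y, and the well is at about (408,238).

```bash
cat > h.py <<'E'
from cell import ctrl,viewer,silhouettes
import numpy as np,cv2
from scipy.optimize import least_squares
def cloud(n,d):
    m=viewer.camera_model(n);v,u=np.mgrid[:400,:640]
    P=np.stack([(u-m["cx"])/m["fx"]*d,(v-m["cy"])/m["fy"]*d,d,np.ones_like(d)],-1)@m["T"].T
    return P[...,:3]
E
python3 - <<'E'
from h import *
hs={}
for n in("top","side"):
    f=np.load(n+"0.npz");im,d=f["im"],f["d"];P=cloud(n,d);ok=d>0
    hsv=cv2.cvtColor(im,cv2.COLOR_RGB2HSV)
    X,Y,Z=P[...,0],P[...,1],P[...,2]
    g=ok&(X>430)&(X<720)&(Y>-290)&(Y<-90)
    k=g&(Z>19)&(Z<31)
    r=cv2.minAreaRect(P[k][:,:2].astype(np.float32));print(n,"tray rim",r,k.sum())
    # blue doll-free keys / well
    b=(hsv[...,0]>100)&(hsv[...,0]<130)&(hsv[...,1]>120)&ok
    w=b&(X<560)&(Y<-262)&(Y>-320)&(X>420)&(Z>80)
    print("well top",P[w].mean(0),P[w].min(0),P[w].max(0),w.sum())
    # dolls face planes
    for nm,yc in(("red",233),("blue",335)):
        k=ok&(X>490)&(X<600)&(abs(Y-yc)<19)&(Z>45)&(Z<130)
        Q=P[k]
        for _ in range(4):
            c=Q.mean(0);_,_,vt=np.linalg.svd(Q-c);N=vt[2]*np.sign(vt[2,2]);Q=Q[abs((Q-c)@N)<4]
        k2=ok&(X>470)&(X<610)&(abs(Y-yc)<45)&(abs((P-c)@N)<5)&(Z>35)
        q=P[k2];print(nm,"c",c,"N",N,"tilt",np.degrees(np.arcsin(N[0])),"yaw",np.degrees(np.arctan2(N[1],N[0])),len(Q),"med y",np.median(q[:,1]),"x,y,z ext",q.min(0),q.max(0))
    # easel rail top
    k=ok&(X>470)&(X<530)&(Y>110)&(Y<400)&(Z>86)&(Z<100)
    k=ok&(Y>105)&(Y<400)&(X>570)&(X<610)&(Z>8)&(Z<35)
    a=P[k];print("ledge fit x=",np.polyfit(a[:,1],a[:,0],1),a.min(0),a.max(0))
    k=ok&(abs(Y-150)<22)&(X>440)&(X<590)&(Z>np.clip(20+(600-X)*1.11,0,999)-30)&(Z>20)
    s=silhouettes(n,"brush") if 0 else None
    if n=="top": kk=ok&(abs(Y-150)<20)&(X>430)&(X<500)&(Z>105)
    else: kk=ok&(abs(Y-150)<20)&(X>430)&(X<500)&(Z>105)
    q=P[kk];print("brush",len(q),"y(x)",np.polyfit(q[:,0],q[:,1],1),"z(x)",np.polyfit(q[:,0],q[:,2],1),q.min(0),q.max(0))
E
```

```text
top tray rim ((569.5054931640625, -190.48245239257812), (271.7450866699219, 156.67762756347656), 4.698928356170654) 795
well top [ 478.93653252 -291.79888978   90.38490184] [ 465.92178209 -304.65984398   82.45138496] [ 489.7957832  -276.50601931   98.1094318 ] 26
red c [546.25637112 234.14141313  80.20934764] N [ 0.63535545 -0.25354422  0.72940988] tilt 39.4463527892997 yaw -21.75490870510286 132 med y 235.50534301295255 x,y,z ext [500.28428123 188.83209292  35.21731359] [596.02255145 274.67642476 122.27091693]
blue c [548.1451411  336.19719613  82.2467236 ] N [ 0.63163912 -0.25458802  0.73226836] tilt 39.17115794846255 yaw -21.95235769497067 141 med y 336.3003884628529 x,y,z ext [499.09301744 292.90172407  35.59060495] [598.82296268 364.58245342 124.86152285]
ledge fit x= [1.79960105e-02 5.73905005e+02] [570.33746119 116.39459083  17.02990233] [601.23759785 386.45565765  34.97488628]
brush 92 y(x) [-4.46744425e-02  1.71341547e+02] z(x) [ -1.06216337 640.57795681] [439.41107425 134.84989541 105.7146144 ] [499.52379459 164.67750555 168.65067134]
side tray rim ((571.541748046875, -192.
[... 325 characters left out ...]
16749899047 yaw -48.08452115096986 96 med y 218.14621363942308 x,y,z ext [493.45350577 199.79156242  36.00692536] [594.865895   253.47712802 121.85604732]
blue c [540.56968536 329.65168095  86.57771572] N [ 0.58111617 -0.42211125  0.6957917 ] tilt 35.52908629263419 yaw -35.993910550234055 86 med y 322.61172427491294 x,y,z ext [495.363485   290.97409508  36.41938778] [599.770817   362.20760616 123.10856341]
ledge fit x= [2.26250923e-02 5.71204816e+02] [570.09876165 115.99952092  25.01433853] [585.75906629 326.06174085  34.97289401]
brush 127 y(x) [-6.87790024e-02  1.80369961e+02] z(x) [ -1.0227331  619.41294188] [441.87388295 139.40584763 105.6714905 ] [499.914401   158.55821011 169.11678085]
```

```bash
cat >> h.py <<'E'
from scipy.spatial.transform import Rotation as Ro
def rel(p,x,z,note=""):
    "shift and turn in tool axes to reach TCP p with tool x and z axes"
    s=ctrl.read_state();R0=Ro.from_euler("xyz",s["tool_rot"]);
    z=np.array(z,float);z/=np.linalg.norm(z);x=np.array(x,float);x-=z*(x@z);x/=np.linalg.norm(x)
    R=Ro.from_matrix(np.c_[x,np.cross(z,x),z])
    print(note,"xyz",np.round(R0.inv().apply(np.array(p)-s["eef_pos"]),1),"ang",np.round((R0.inv()*R).as_rotvec(),3))
def st():
    s=ctrl.read_state();R=Ro.from_euler("xyz",s["tool_rot"]).as_matrix()
    print("t",round(s["clock"],2),"p",np.round(s["eef_pos"],1),"x",np.round(R[:,0],3),"z",np.round(R[:,2],3),"q",np.round(s["qpos"],2),"w",round(s["width"],1),"F",np.round(s["force"],1),"grip",round(float(s["gripper_force"]),1))
a=np.radians(48);ey=np.array([-.035,-1,0]);ex=np.array([-1,.035,0]);U=np.cos(a)*ex+np.array([0,0,np.sin(a)]);N=-np.sin(a)*ex+np.array([0,0,np.cos(a)])
E
python3 - <<'E'
from h import *
# intermediate: above, half turned, 20 deg tilt later
g=np.array([543,234,59.]);print(N,U)
x=Ro.from_euler("z",-1.9).apply([-.925,.38,0])
rel([640,231,260],x,[0,0,-1],"mid")
rel(g+120*N,-U,-N,"pre")
E
```

```text
[ 0.74314483 -0.02601007  0.66913061] [-0.66913061  0.02341957  0.74314483]
mid xyz [-503.8 -192.6   -9.7] ang [-0.    -0.     1.899]
pre xyz [-496.6 -195.7  111. ] ang [ 1.143 -0.206  2.566]
```

```bash
python3 -m creep '[{"jaw":0.35,"xyz":[-60,-23,-1],"angular":[0,0,0.19]},{"jaw":0.35,"xyz":[-120,-46,-2],"angular":[0,0,0.38]},{"jaw":0.35,"xyz":[-175,-67,-3],"angular":[0,0,0.57]},{"jaw":0.35,"xyz":[-230,-88,-5],"angular":[0,0,0.76]},{"jaw":0.35,"xyz":[-290,-110,-6],"angular":[0,0,0.95]},{"jaw":0.35,"xyz":[-345,-132,-7],"angular":[0,0,1.14]},{"jaw":0.35,"xyz":[-400,-153,-8],"angular":[0,0,1.33]},{"jaw":0.35,"xyz":[-450,-172,-9],"angular":[0,0,1.52]},{"jaw":0.35,"xyz":[-504,-193,-10],"angular":[0,0,1.7]},{"jaw":0.35,"xyz":[-504,-193,-10],"angular":[0,0,1.9]},{"jaw":0.35,"xyz":[-504,-193,-10],"angular":[0,0,1.9]}]'; python3 - <<'E'
from h import *
st();g=np.array([543,234,59.]);rel(g+120*N,-U,-N,"pre")
E
```

```text
clock: 2.48
eef_pos: [640.1, 230.3, 259.9]
tool_rot: [-3.141, 0.001, 0.851]
force: [-0.6, -0.2, -0.6]
width: 57.7
gripper_force: 0.0
t 2.48 p [640.1 230.3 259.9] x [ 0.66   0.752 -0.001] z [-0.001 -0.    -1.   ] q [-0.68  0.72  0.55  1.42 -0.4   1.11 -0.78] w 57.7 F [-0.6 -0.2 -0.6] grip 0.0
pre xyz [ -4.8  -6.3 120.6] ang [ 0.37  -0.781  0.832]
```

```bash
python3 -m creep '[{"jaw":0.35,"xyz":[-1,-1,20],"angular":[0.06,-0.13,0.14]},{"jaw":0.35,"xyz":[-2,-2,40],"angular":[0.12,-0.26,0.28]},{"jaw":0.35,"xyz":[-2,-3,60],"angular":[0.18,-0.39,0.42]},{"jaw":0.35,"xyz":[-3,-4,80],"angular":[0.25,-0.52,0.56]},{"jaw":0.35,"xyz":[-4,-5,100],"angular":[0.31,-0.65,0.69]},{"jaw":0.35,"xyz":[-5,-6,120],"angular":[0.37,-0.78,0.83]},{"jaw":0.35,"xyz":[-5,-6,120],"angular":[0.37,-0.78,0.83]},{"jaw":0.35,"xyz":[-5,-6,120],"angular":[0.37,-0.78,0.83]},{"jaw":0.35,"xyz":[-5,-6,120],"angular":[0.37,-0.78,0.83]}]'; python3 - <<'E'
from h import *
st();g=np.array([543,234,59.]);rel(g+120*N,-U,-N,"pre");rel(g,-U,-N,"grasp")
im,d=viewer.get_image("wrist");m=viewer.camera_model("wrist");print(m)
np.savez("w1.npz",im=im,d=d,T=m["T"]);cv2.imwrite("pics/w1.png",im[:,:,::-1])
for t in("doll_red","doll_blue","brush"):
    for q in silhouettes("wrist",t)[:2]: print(t,q["score"],q["xy"],q["pixels"].sum())
E
```

```text
clock: 3.6
eef_pos: [621.3, 230.0, 137.4]
tool_rot: [-3.121, 0.827, -0.02]
force: [0.3, 0.2, 0.5]
width: 58.0
gripper_force: 0.0
t 3.6 p [621.3 230.  137.4] x [ 0.677 -0.014 -0.736] z [-0.735  0.036 -0.677] q [-0.21  1.28 -0.25  0.66 -0.08  1.98 -1.99] w 58.0 F [0.3 0.2 0.5] grip 0.0
pre xyz [ 6.  -1.3 -9.3] ang [-0.01  -0.011  0.01 ]
grasp xyz [  4.6  -0.2 110.7] ang [-0.01  -0.011  0.01 ]
{'fx': 309.70691628693146, 'fy': 309.70691628693146, 'cx': 319.2129433980637, 'cy': 198.4328587086891, 'T': array([[-3.54821278e-02, -4.56506181e-01, -8.89012444e-01,
         7.58246813e+02],
       [-9.99321946e-01,  7.45547745e-03,  3.60564103e-02,
         2.23716124e+02],
       [-9.83196195e-03,  8.89689003e-01, -4.56461182e-01,
         1.70666811e+02],
       [ 0.00000000e+00,  0.00000000e+00,  0.00000000e+00,
         1.00000000e+00]])}
doll_red 0.89 [312.0, 212.8] 8607
doll_blue 0.91 [246.4, 222.5] 1813
doll_blue 0.82 [119.1, 190.1] 2171
brush 0.87 [416.9, 200.7] 2044
brush 0.3 [611.1, 171.4] 2845
```

View pics/w1.png

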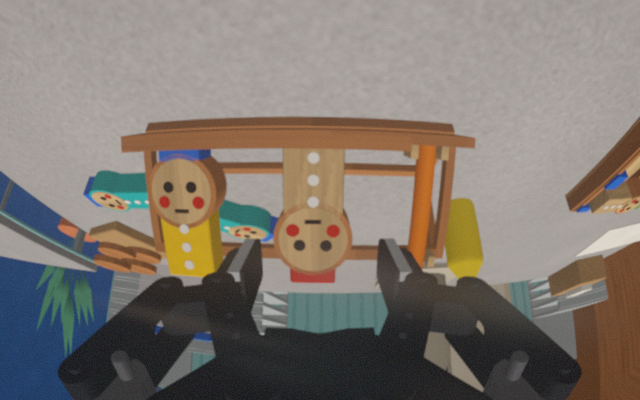

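The wrist view is inverted, with the ledge at the top (row 135). The red doll, dotted body and red hat, is centred between the fingers at about (312,213). The yellow-bodied blue doll is at (185,210) and the brush at (420,200).

```bash
cat >> h.py <<'E'
def wcloud(d,T,m):
    v,u=np.mgrid[:400,:640];dx,dy=u-m["cx"],v-m["cy"];r=np.hypot(dx,dy)+1e-9;th=r/m["fx"]
    t=np.tan(np.clip(th,0,1.5));P=np.stack([dx/r*t*d,dy/r*t*d,d,np.ones_like(d)],-1)@T.T
    return P[...,:3]
E
python3 - <<'E'
from h import *
f=np.load("w1.npz");m=viewer.camera_model("wrist");im,d=f["im"],f["d"];P=wcloud(d,f["T"],m)
O=np.array([559,250,20.])
E=np.stack([(P-O)@ey,(P-O)@U,(P-O)@N],-1)
hsv=cv2.cvtColor(im,cv2.COLOR_RGB2HSV)
def box(u0,u1,v0,v1):
    k=np.zeros((400,640),bool);k[v0:v1,u0:u1]=1;return k&(d>0)
# plane fits of faces
for nm,b in(("red",box(290,338,155,260)),("blue",box(168,208,170,265))):
    Q=P[b]
    for _ in range(5):
        c=Q.mean(0);_,_,vt=np.linalg.svd(Q-c);n=vt[2]*np.sign(vt[2,2]);Q=Q[abs((Q-c)@n)<3]
    print(nm,"n",np.round(n,3),"elev",np.degrees(np.arcsin(n[0])),"yaw",np.degrees(np.arctan2(n[1],n[0])),len(Q),"offs",np.median((Q-O)@N))
for nm,b,s0,s1 in(("red body",box(265,360,150,205),15,55),("blue body",box(150,225,225,275),70,108)):
    k=b&(abs(E[...,2]-26)<10);e=E[k]
    for s in np.linspace(s0,s1,5):
        w=e[abs(e[:,1]-s)<5,0]
        if len(w)>5: print(nm,round(s),"y",np.round(np.percentile(w,[1,99]),1),len(w))
    print(nm,"s ext",np.percentile(e[:,1],[.5,99.5]))
redhat=((hsv[...,0]<6)|(hsv[...,0]>174))&(hsv[...,1]>150)&box(285,345,264,290);print("redhat s",np.percentile(E[redhat][:,1],[1,50,99]),"off",np.percentile(E[redhat][:,2],[5,50,95]))
br=(hsv[...,0]>5)&(hsv[...,0]<15)&(hsv[...,1]>200)&box(405,440,160,245)
e=E[br];print("brush y(s)",np.polyfit(e[:,1],e[:,0],1),"off(s)",np.polyfit(e[:,1],e[:,2],1),"s",np.percentile(e[:,1],[1,99]),np.percentile(e[:,0],[2,50,98]),np.percentile(e[:,2],[2,50,98]))
lip=box(160,440,133,150);e=E[lip];print("lip s/off",np.percentile(e[:,1],[5,50,95]),np.percentile(e[:,2],[5,50,95]))
E
```

```text
red n [ 0.75  -0.03   0.661] elev 48.57201232555185 yaw -2.3001167077455373 5021 offs 34.39478459301873
blue n [ 0.733 -0.03   0.68 ] elev 47.1417570209616 yaw -2.3076542554993305 3780 offs 34.59072354880565
red body 15 y [-8.5 34.9] 867
red body 25 y [-8.6 35.1] 848
red body 35 y [-8.1 34.7] 784
red body s ext [ 0.23908273 39.53600654]
blue body 70 y [-110.6  -67.2] 622
blue body 80 y [-110.3  -67.1] 594
blue body 89 y [-110.1  -67.2] 571
blue body 98 y [-110.8  -67.7] 437
blue body 108 y [-109.5  -97.9] 11
blue body s ext [ 57.55179714 102.7798169 ]
redhat s [ 94.18714969  99.79906024 103.87304073] off [32.87841176 33.91773787 34.8534585 ]
brush y(s) [4.04412181e-03 1.00816986e+02] off(s) [-4.56598704e-03  2.09166060e+01] s [ 7.9698232  76.97991293] [ 94.62314057 101.11212684 106.61628617] [17.44193333 20.82930988 22.67774867]
lip s/off [-12.83153243  -7.30276709  -1.53386364] [33.36605979 40.04076347 41.19107998]
```

```bash
sed -i '$a O=np.array([567.5,250,20.])\ndef eas(y,s,o): return O+y*ey+s*U+o*N' h.py; python3 - <<'E'
from h import *
g=eas(13.2,40,13);print(g);rel(g,-U,-N,"grasp")
E
```

```text
[549.93365848 237.39865195  58.4244909 ]
grasp xyz [  9.1  -5.9 106. ] ang [-0.001 -0.014  0.002]
```

```bash
python3 -m creep '[{"jaw":0.35,"xyz":[9,-6,30],"angular":[0,-0.014,0]},{"jaw":0.35,"xyz":[9,-6,60],"angular":[0,-0.014,0]},{"jaw":0.35,"xyz":[9,-6,85],"angular":[0,-0.014,0]},{"jaw":0.35,"xyz":[9,-6,106],"angular":[0,-0.014,0]},{"jaw":0.35,"xyz":[9,-6,106],"angular":[0,-0.014,0]}]'; python3 - <<'E'
from h import *
st();g=eas(13.2,40,13);rel(g,-U,-N,"grasp")
E
```

```text
clock: 4.42
eef_pos: [548.5, 237.6, 58.1]
tool_rot: [-3.141, 0.841, -0.034]
force: [0.3, -0.6, -0.7]
width: 57.2
gripper_force: 0.0
t 4.42 p [548.5 237.6  58.1] x [ 0.667 -0.022 -0.745] z [-0.745  0.026 -0.667] q [-0.22  1.25 -0.25  1.   -0.08  1.68 -1.98] w 57.2 F [ 0.3 -0.6 -0.7] grip 0.0
grasp xyz [ 0.7  0.1 -1.3] ang [0.    0.003 0.001]
```

```bash
python3 -m creep '[{"jaw":-1,"xyz":[0,0,0],"angular":[0,0,0]},{"jaw":-1,"xyz":[0,0,0],"angular":[0,0,0]},{"jaw":-1,"xyz":[0,0,0],"angular":[0,0,0]},{"jaw":-1,"xyz":[0,0,0],"angular":[0,0,0]},{"jaw":-1,"xyz":[-3,0,-25],"angular":[0,0,0]},{"jaw":-1,"xyz":[-10,0,-60],"angular":[0,0,0]},{"jaw":-1,"xyz":[-40,0,-90],"angular":[0,0,0]},{"jaw":-1,"xyz":[-80,0,-110],"angular":[0,0,0]},{"jaw":-1,"xyz":[-100,0,-120],"angular":[0,0,0]}]'; python3 - <<'E'
from h import *
st()
ty=np.array([.9967,.081,0]);tx=np.array([.081,-.9967,0])
p1=np.array([570,-191,16]);p2=p1+85*ty
g=p2-16*tx;g[2]=150
rel(g,-tx,[0,0,-1],"above pocket2")
E
```

```text
clock: 5.55
eef_pos: [572.5, 236.7, 215.0]
tool_rot: [-3.133, 0.837, -0.031]
force: [0.3, 0.6, -1.3]
width: 43.0
gripper_force: 68.2
t 5.55 p [572.5 236.7 215. ] x [ 0.669 -0.021 -0.743] z [-0.742  0.031 -0.67 ] q [-0.21  1.11 -0.27  0.88 -0.11  1.94 -2.03] w 43.0 F [ 0.3  0.6 -1.3] grip 68.2
above pocket2 xyz [110.8 401.9 -29.1] ang [-0.706  0.619 -1.577]
```

```bash
python3 -m creep '[{"jaw":-1,"xyz":[11,40,-3],"angular":[-0.07,0.06,-0.158]},{"jaw":-1,"xyz":[22,80,-6],"angular":[-0.14,0.12,-0.315]},{"jaw":-1,"xyz":[33,120,-9],"angular":[-0.21,0.18,-0.473]},{"jaw":-1,"xyz":[44,160,-12],"angular":[-0.28,0.25,-0.63]},{"jaw":-1,"xyz":[55,200,-15],"angular":[-0.35,0.31,-0.79]},{"jaw":-1,"xyz":[66,240,-17],"angular":[-0.42,0.37,-0.946]},{"jaw":-1,"xyz":[77,280,-20],"angular":[-0.49,0.43,-1.1]},{"jaw":-1,"xyz":[88,320,-23],"angular":[-0.56,0.49,-1.26]},{"jaw":-1,"xyz":[99,360,-26],"angular":[-0.635,0.557,-1.42]},{"jaw":-1,"xyz":[111,402,-29],"angular":[-0.706,0.619,-1.577]},{"jaw":-1,"xyz":[111,402,-29],"angular":[-0.706,0.619,-1.577]},{"jaw":-1,"xyz":[111,402,-29],"angular":[-0.706,0.619,-1.577]}]'; python3 - <<'E'
from h import *
st()
ty=np.array([.9967,.081,0]);tx=np.array([.081,-.9967,0])
g=np.array([570,-191,150])+85*ty-16*tx
rel(g,-tx,[0,0,-1],"above pocket2")
im,d=viewer.get_image("wrist");m=viewer.camera_model("wrist")
np.savez("w2.npz",im=im,d=d,T=m["T"]);cv2.imwrite("pics/w2.png",im[:,:,::-1])
E
```

```text
clock: 7.05
eef_pos: [652.3, -168.4, 147.3]
tool_rot: [-3.137, -0.0, 1.65]
force: [0.5, 0.4, -0.1]
width: 43.0
gripper_force: 68.1
t 7.05 p [ 652.3 -168.4  147.3] x [-0.079  0.997  0.   ] z [-0.005 -0.    -1.   ] q [ 0.57  0.86 -0.67  1.52  0.6   0.98 -0.19] w 43.0 F [ 0.5  0.4 -0.1] grip 68.1
above pocket2 xyz [ 0.2  1.1 -2.7] ang [-0.005 -0.    -0.002]
```

View pics/w2.png

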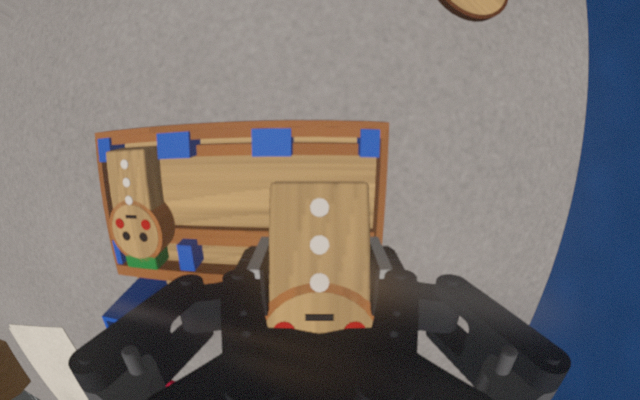

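The red doll is held by its body, foot up at rows 182-330, hat toward the well side. Pocket 2 is below it, between the foot-end keys at (272,142) and (370,142).

```bash
python3 - <<'E'
from h import *
f=np.load("w2.npz");m=viewer.camera_model("wrist");im,d=f["im"],f["d"];P=wcloud(d,f["T"],m)
hsv=cv2.cvtColor(im,cv2.COLOR_RGB2HSV)
ty=np.array([.9967,.081,0]);tx=np.array([.081,-.9967,0]);o=np.array([570,-191,0.])
E=np.stack([(P-o)@tx,(P-o)@ty,P[...,2]],-1)
b=(hsv[...,0]>100)&(hsv[...,0]<130)&(hsv[...,1]>120)&(d>0)&(abs(E[...,2]-32)<5)
for nm,u0,u1,v0,v1 in(("k-42",150,200,125,165),("k42",245,300,125,165),("kend",355,385,125,165),("k hat -42",175,205,235,275),("k-end",95,115,130,170)):
    k=np.zeros_like(b);k[v0:v1,u0:u1]=1;k&=b;e=E[k]
    print(nm,len(e),np.round(np.percentile(e,[2,98],axis=0),1).tolist())
k=(d>0);k[:175]=0;k[240:]=0;k[:,:262]=0;k[:,376:]=0;k&=(E[...,2]>120);e=E[k]
print("doll",np.round(np.percentile(e,[1,50,99],axis=0),1).tolist(),len(e))
s=ctrl.read_state()["eef_pos"];print("tcp in tray",(s-o)@tx,(s-o)@ty)
A=np.c_[e[:,0],e[:,1],np.ones(len(e))];q=np.linalg.lstsq(A,e[:,2],rcond=None)[0];print("face slope",q)
E
```

```text
k-42 790 [[-74.5, -52.8, 30.4], [-54.7, -23.1, 33.1]]
k42 1020 [[-74.0, 32.4, 30.5], [-53.8, 61.6, 33.2]]
kend 502 [[-73.4, 115.7, 29.5], [-53.8, 130.1, 33.3]]
k hat -42 385 [[25.7, -46.1, 28.7], [51.1, -31.6, 32.9]]
k-end 207 [[-75.0, -122.0, 30.2], [-54.7, -107.9, 33.0]]
doll [[-55.4, 62.9, 137.3], [-44.1, 84.6, 144.2], [-32.8, 106.0, 150.1]] 5815
tcp in tray -17.40767205112495 84.58928391691425
face slope [ 4.37704117e-01 -2.76223755e-03  1.63586239e+02]
```

```bash
python3 - <<'E'
from h import *
ty=np.array([.9967,.081,0]);tx=np.array([.081,-.9967,0]);o=np.array([570,-191,0.])
for n in("top","side"):
    im,d=viewer.get_image(n);P=cloud(n,d);E=np.stack([(P-o)@tx,(P-o)@ty,P[...,2]],-1)
    k=(d>0)&(E[...,0]>-90)&(E[...,0]<60)&(abs(E[...,1]-85)<15)&(E[...,2]>100)&(E[...,2]<185)
    e=E[k];print(n,len(e))
    for a in range(-80,60,10):
        w=e[abs(e[:,0]-a)<5,2]
        if len(w): print(a,np.round(np.percentile(w,[5,50,95])),len(w))
    if n=="side": cv2.imwrite("pics/s2.png",cv2.resize(im[170:330,250:450,::-1],None,fx=3,fy=3))
E
```

```text
top 46
-50 [136. 141. 146.] 26
-40 [139. 145. 148.] 19
-30 [149. 149. 149.] 1
side 247
-50 [142. 145. 147.] 11
-40 [147. 148. 151.] 10
-30 [152. 153. 155.] 13
-20 [157. 158. 161.] 13
-10 [163. 165. 166.] 10
0 [168. 169. 171.] 17
10 [173. 175. 176.] 14
20 [177. 180. 181.] 15
30 [182. 184. 185.] 18
40 [181. 182. 185.] 7
50 [165. 175. 183.] 117
```

View pics/s2.png

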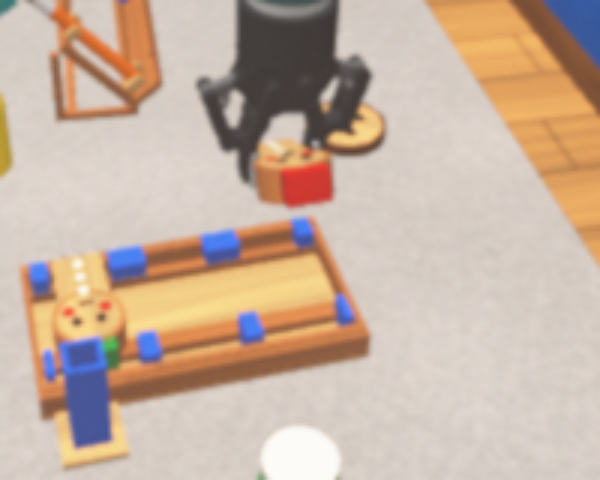

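The side crop shows the doll has tipped in the grip, foot low by about 25°. I'll turn the tool to level it, go down to just above the tray, and measure again against the keys.

```bash
python3 - <<'E'
from h import *
ty=np.array([.9967,.081,0]);tx=np.array([.081,-.9967,0]);o=np.array([570,-191,0.])
c,s=np.cos(.43),np.sin(.43)
g=o-23.8*tx+89.4*ty;g[2]=80
rel(g,-tx*c+np.array([0,0,s]),-tx*s-np.array([0,0,c]))
E
```

```text
xyz [ 5.5  4.4 68.2] ang [-0.004  0.43   0.003]
```

```bash
python3 -m creep '[{"jaw":-1,"xyz":[2,2,10],"angular":[0,0.15,0]},{"jaw":-1,"xyz":[4,3,25],"angular":[0,0.3,0]},{"jaw":-1,"xyz":[5.5,4.5,45],"angular":[0,0.43,0]},{"jaw":-1,"xyz":[5.5,4.5,68],"angular":[0,0.43,0]},{"jaw":-1,"xyz":[5.5,4.5,68],"angular":[0,0.43,0]},{"jaw":-1,"xyz":[5.5,4.5,68],"angular":[0,0.43,0]}]'; cat > tr.py <<'E'
from h import *
ty=np.array([.9967,.081,0]);tx=np.array([.081,-.9967,0]);o=np.array([570,-191,0.])
def look(nm):
    st();s=ctrl.read_state()["eef_pos"];print("tcp in tray",(s-o)@tx,(s-o)@ty)
    m=viewer.camera_model("wrist");im,d=viewer.get_image("wrist");P=wcloud(d,m["T"],m)
    cv2.imwrite(f"pics/{nm}.png",im[:,:,::-1]);np.savez(nm,im=im,d=d,T=m["T"])
    hsv=cv2.cvtColor(im,cv2.COLOR_RGB2HSV)
    E=np.stack([(P-o)@tx,(P-o)@ty,P[...,2]],-1)
    b=(hsv[...,0]>100)&(hsv[...,0]<130)&(hsv[...,1]>120)&(d>0)&(abs(E[...,2]-32)<7)&(abs(E[...,0])<85)
    n,l,stt,_=cv2.connectedComponentsWithStats(b.astype(np.uint8))
    for i in range(1,n):
        if stt[i,4]>120: print("key",stt[i,:4],np.round(np.percentile(E[l==i],[2,98],axis=0),1).tolist())
    k=(d>0)&(abs(E[...,1]-(s-o)@ty)<40)&(abs(E[...,0]-(s-o)@tx+20)<45)&(abs(E[...,2]-s[2]-12)<14);k[330:]=0
    e=E[k]
    if len(e)>50:
        A=np.c_[e[:,0],e[:,1],np.ones(len(e))];q=np.linalg.lstsq(A,e[:,2],rcond=None)[0]
        r=abs(A@q-e[:,2])<2;q=np.linalg.lstsq(A[r],e[r,2],rcond=None)[0];e=e[r]
        print("doll",np.round(np.percentile(e,[1,50,99],axis=0),1).tolist(),len(e),"slope",q)
        f=e[e[:,0]<np.percentile(e[:,0],30)];print("foot part lateral",np.percentile(f[:,1],[1,99]))
E
python3 -c "
from tr import *
look('w3')"
```

```text
clock: 7.95
eef_pos: [657.8, -159.9, 81.9]
tool_rot: [-3.141, -0.428, 1.656]
force: [-0.0, -0.1, -0.6]
width: 43.0
gripper_force: 68.1
t 7.95 p [ 657.8 -159.9   81.9] x [-0.077  0.906  0.415] z [-0.036  0.414 -0.91 ] q [ 0.78  1.12 -0.85  1.37  0.39  1.05  0.1 ] w 43.0 F [-0.  -0.1 -0.6] grip 68.1
tcp in tray -23.840606913811413 90.04791712553889
key [119 185  40  31] [[-73.2, -53.8, 29.9], [-52.1, -23.6, 32.7]]
key [227 185  43  35] [[-72.0, 31.3, 28.7], [-51.3, 57.6, 32.8]]
key [ 60 186  15  26] [[-73.7, -123.4, 30.0], [-53.8, -108.2, 32.8]]
key [369 187  14  35] [[-71.5, 121.7, 30.2], [-50.5, 129.7, 32.7]]
doll [[-61.8, 68.2, 88.5], [-31.0, 90.1, 90.5], [0.3, 112.3, 93.0]] 14433 slope [ 4.01676818e-02 -2.66678255e-03  9.20307940e+01]
foot part lateral [ 68.72806865 111.15034751]
```

```bash
python3 -m creep '[{"jaw":-1,"xyz":[-10,-1,20],"angular":[0,0.04,0]},{"jaw":-1,"xyz":[-17,-1,33],"angular":[0,0.04,0]},{"jaw":-1,"xyz":[-20.5,-1,41.2],"angular":[0,0.04,0]},{"jaw":-1,"xyz":[-20.5,-1,41.2],"angular":[0,0.04,0]}]'; python3 -c "
from tr import *
st()
im,d=viewer.get_image('side');P=cloud('side',d);E=np.stack([(P-o)@tx,(P-o)@ty,P[...,2]],-1)
k=(d>0)&(abs(E[...,1]-89)<25)&(E[...,0]>-10)&(E[...,0]<60)&(E[...,2]>25)&(E[...,2]<60);e=E[k]
for a in range(0,60,10):
  w=e[abs(e[:,0]-a)<5,2];print(a,np.round(np.percentile(w,[5,50,95]),1) if len(w) else '')
"
```

```text
clock: 8.5
eef_pos: [656.6, -163.9, 35.4]
tool_rot: [-3.14, -0.468, 1.652]
force: [-1.1, -1.0, 0.6]
width: 43.1
gripper_force: 68.5
t 8.5 p [ 656.6 -163.9   35.4] x [-0.072  0.889  0.451] z [-0.038  0.45  -0.892] q [ 0.79  1.19 -0.84  1.35  0.4   1.02  0.14] w 43.1 F [-1.1 -1.   0.6] grip 68.5
0 [44.8 46.8 50.6]
10 [44.2 45.9 48.4]
20 [44.6 46.1 48.1]
30 [39.  45.5 47. ]
40 [30.  45.1 47.5]
50 [27.4 38.8 46.2]
```

```bash
python3 -m creep '[{"jaw":0.2,"xyz":[0,0,0],"angular":[0,0,0]},{"jaw":0.2,"xyz":[0,0,0],"angular":[0,0,0]},{"jaw":0.2,"xyz":[0,0,0],"angular":[0,0,0]},{"jaw":0.2,"xyz":[13.5,0,-26.8],"angular":[0,0,0]},{"jaw":0.2,"xyz":[36,0,-71],"angular":[0,-0.15,0]},{"jaw":0.2,"xyz":[63,0,-125],"angular":[0,-0.3,0]},{"jaw":0.2,"xyz":[63,0,-125],"angular":[0,-0.47,0]},{"jaw":0.2,"xyz":[63,0,-125],"angular":[0,-0.47,0]}]'; python3 -c "
from tr import *
st()
im,d=viewer.get_image('wrist');m=viewer.camera_model('wrist');cv2.imwrite('pics/w4.png',im[:,:,::-1])
P=wcloud(d,m['T'],m);E=np.stack([(P-o)@tx,(P-o)@ty,P[...,2]],-1)
for yc,nm in((89,'red'),(-81,'green')):
  k=(d>0)&(abs(E[...,1]-yc)<38)&(abs(E[...,0])<62)&(E[...,2]>39)&(E[...,2]<52);k[345:]=0;e=E[k];print(nm,len(e),np.round(np.percentile(e,[1,50,99],axis=0),1).tolist())
  A=np.c_[e[:,0],e[:,1],np.ones(len(e))];print(np.linalg.lstsq(A,e[:,2],rcond=None)[0])
# next: blue pregrasp
g=eas(-88.7,72,13)
x=Ro.from_euler('z',0).apply(U)
rel([640,150,260],[-.4,1,0],[0,0,-1],'mid')
print(g,g+120*N)
"
```

```text
clock: 9.55
eef_pos: [657.7, -158.4, 178.7]
tool_rot: [3.14, 0.0, 1.661]
force: [-0.4, 0.7, -0.4]
width: 51.2
gripper_force: 0.0
t 9.55 p [ 657.7 -158.4  178.7] x [-0.09   0.996 -0.   ] z [ 0.002 -0.    -1.   ] q [ 0.56  0.83 -0.68  1.49  0.58  1.03 -0.17] w 51.2 F [-0.4  0.7 -0.4] grip 0.0
red 6206 [[-54.4, 60.0, 39.6], [-1.7, 87.0, 41.5], [53.6, 113.5, 43.4]]
[ 5.92252085e-03 -4.47297520e-03  4.19309046e+01]
green 4123 [[-59.5, -112.3, 39.5], [-5.2, -83.0, 42.0], [48.9, -57.5, 44.0]]
[ 5.60967142e-03 -8.98901898e-03  4.12981496e+01]
mid xyz [312.3   9.8 -83.5] ang [-0.001  0.    -0.295]
[532.08797907 340.04807823  82.20512532] [621.26535813 336.92686997 162.50079808]
```

View pics/w4.png

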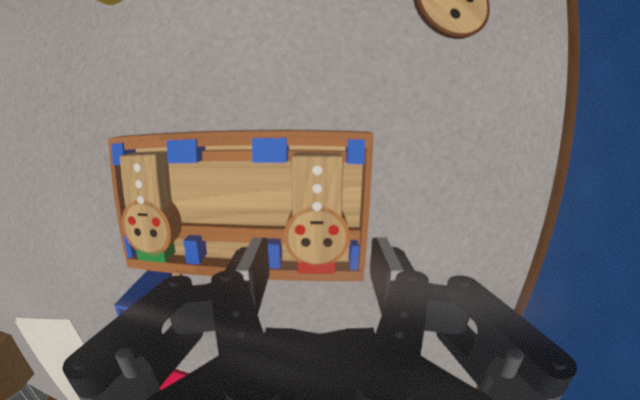

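Red is seated flat in pocket 2 at pixel (317,215), in line with green at (148,205). The tip came from the ledge lip catching the foot, so I'll slide blue up the slope before pulling it out.

```bash
python3 -c "
from tr import *
g=eas(-87.8,72,13)
rel(g+85*N,U,-N,'pre')"
```

```text
pre xyz [502.5 -18.8  37.4] ang [ 0.604  0.682 -1.359]
```

```bash
python3 -m creep '[{"jaw":0.2,"xyz":[55,-1,-20],"angular":[0.06,0.07,-0.14]},{"jaw":0.2,"xyz":[110,-2,-35],"angular":[0.12,0.14,-0.27]},{"jaw":0.2,"xyz":[165,-4,-45],"angular":[0.18,0.2,-0.41]},{"jaw":0.2,"xyz":[220,-6,-45],"angular":[0.24,0.27,-0.54]},{"jaw":0.2,"xyz":[275,-8,-40],"angular":[0.3,0.34,-0.68]},{"jaw":0.2,"xyz":[330,-10,-30],"angular":[0.36,0.41,-0.82]},{"jaw":0.2,"xyz":[385,-13,-20],"angular":[0.42,0.48,-0.95]},{"jaw":0.2,"xyz":[440,-16,-10],"angular":[0.48,0.55,-1.09]},{"jaw":0.2,"xyz":[480,-18,10],"angular":[0.55,0.62,-1.23]},{"jaw":0.2,"xyz":[502,-19,37],"angular":[0.604,0.682,-1.359]},{"jaw":0.2,"xyz":[502,-19,37],"angular":[0.604,0.682,-1.359]},{"jaw":0.2,"xyz":[502,-19,37],"angular":[0.604,0.682,-1.359]}]'; python3 -c "
from tr import *
st()
g=eas(-87.8,72,13)
rel(g+85*N,U,-N,'pre');rel(g,U,-N,'grasp')
im,d=viewer.get_image('wrist');m=viewer.camera_model('wrist');cv2.imwrite('pics/w5.png',im[:,:,::-1])"
```

```text
clock: 11.1
eef_pos: [594.8, 331.9, 132.9]
tool_rot: [-3.14, -0.84, 3.099]
force: [-0.5, -0.5, -0.3]
width: 51.1
gripper_force: 0.0
t 11.1 p [594.8 331.9 132.9] x [-0.667  0.028  0.745] z [-0.744  0.03  -0.667] q [-0.31  1.32 -0.36  0.6  -0.08  1.98  0.98] w 51.1 F [-0.5 -0.5 -0.3] grip 0.0
pre xyz [ 4.5  5.  -4.3] ang [ 0.004 -0.002 -0.005]
grasp xyz [ 4.3  4.7 80.7] ang [ 0.004 -0.002 -0.005]
```

View pics/w5.png

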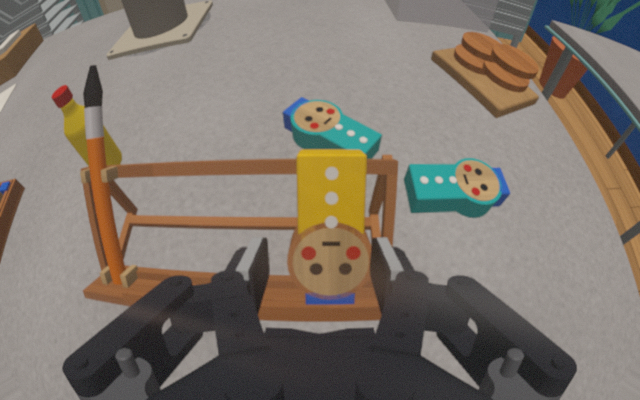

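The yellow-bodied doll is at (331,200), with the frame's side bar just to its right at (388,200). I'll grip shallower, with the tips level with the doll's back, to clear the bar.

```bash
python3 -m creep '[{"jaw":0.2,"xyz":[4.3,4.7,10],"angular":[0,0,0]},{"jaw":0.2,"xyz":[4.3,4.7,40],"angular":[0,0,0]},{"jaw":0.2,"xyz":[4.3,4.7,60],"angular":[0,0,0]},{"jaw":0.2,"xyz":[4.3,4.7,73.5],"angular":[0,0,0]},{"jaw":0.2,"xyz":[4.3,4.7,73.5],"angular":[0,0,0]}]'; python3 -c "
from tr import *
st()
rel(eas(-87.8,72,20),U,-N,'grasp')"
```

```text
clock: 11.78
eef_pos: [537.1, 338.6, 89.1]
tool_rot: [3.141, -0.842, 3.1]
force: [-0.3, -0.4, 0.7]
width: 51.3
gripper_force: 0.0
t 11.78 p [537.1 338.6  89.1] x [-0.666  0.028  0.746] z [-0.745  0.032 -0.666] q [-0.3   1.26 -0.38  0.9  -0.07  1.74  0.98] w 51.3 F [-0.3 -0.4  0.7] grip 0.0
grasp xyz [-1.7  0.3  1.3] ang [ 0.006 -0.003 -0.004]
```

```bash
python3 -m creep '[{"jaw":-1,"xyz":[0,0,1],"angular":[0,0,0]},{"jaw":-1,"xyz":[0,0,1],"angular":[0,0,0]},{"jaw":-1,"xyz":[0,0,1],"angular":[0,0,0]},{"jaw":-1,"xyz":[0,0,1],"angular":[0,0,0]},{"jaw":-1,"xyz":[15,0,-1],"angular":[0,0,0]},{"jaw":-1,"xyz":[28,0,-25],"angular":[0,0,0]},{"jaw":-1,"xyz":[50,0,-60],"angular":[0,0,0]},{"jaw":-1,"xyz":[85,0,-85],"angular":[0,0,0]},{"jaw":-1,"xyz":[100,0,-90],"angular":[0,0,0]}]'; python3 - <<'E'
from tr import *
st()
m=viewer.camera_model("wrist");im,d=viewer.get_image("wrist");P=wcloud(d,m["T"],m)
s=ctrl.read_state();R=Ro.from_euler("xyz",s["tool_rot"]).as_matrix();E=(P-s["eef_pos"])@R
k=(d>0)&(abs(E[...,0]-25)<40)&(abs(E[...,1])<28)&(abs(E[...,2]+8)<25);k[330:]=0;e=E[k]
A=np.c_[e[:,0],np.ones(len(e))];q=np.linalg.lstsq(A,e[:,2],rcond=None)[0]
for _ in range(3):
    r=abs(A@q-e[:,2])<2;q=np.linalg.lstsq(A[r],e[r,2],rcond=None)[0]
print("held: z(x)",q,np.percentile(e[r],[1,99],axis=0),r.sum())
g=o-4.4*tx+4*ty-16*tx;g[2]=130
rel(g,-tx,[0,0,-1],"pocket1")
E
```

```text
clock: 12.9
eef_pos: [537.4, 341.5, 227.0]
tool_rot: [3.137, -0.834, 3.105]
force: [0.3, 0.3, -1.5]
width: 42.9
gripper_force: 60.7
t 12.9 p [537.4 341.5 227. ] x [-0.671  0.025  0.741] z [-0.74   0.031 -0.672] q [-0.3   1.11 -0.4   0.86 -0.12  1.9   0.92] w 42.9 F [ 0.3  0.3 -1.5] grip 60.7
held: z(x) [ 0.00904097 -5.83900193] [[-14.31163629 -22.3514448   -7.34587939]
 [ 36.46625129  21.00251717  -3.9691493 ]] 11654
pocket1 xyz [-108.7 -510.5   23.4] ang [-0.601 -0.682  1.361]
```

```bash
python3 -m creep '[{"jaw":-1,"xyz":[20,-45,-25],"angular":[-0.06,-0.07,0.136]},{"jaw":-1,"xyz":[25,-95,-35],"angular":[-0.12,-0.136,0.272]},{"jaw":-1,"xyz":[20,-150,-35],"angular":[-0.18,-0.205,0.41]},{"jaw":-1,"xyz":[5,-204,-32],"angular":[-0.24,-0.273,0.544]},{"jaw":-1,"xyz":[-12,-255,-28],"angular":[-0.3,-0.341,0.68]},{"jaw":-1,"xyz":[-32,-306,-20],"angular":[-0.36,-0.41,0.817]},{"jaw":-1,"xyz":[-52,-357,-10],"angular":[-0.42,-0.477,0.953]},{"jaw":-1,"xyz":[-72,-408,0],"angular":[-0.48,-0.546,1.09]},{"jaw":-1,"xyz":[-90,-460,12],"angular":[-0.54,-0.614,1.225]},{"jaw":-1,"xyz":[-109,-510,23],"angular":[-0.6,-0.682,1.361]},{"jaw":-1,"xyz":[-109,-510,23],"angular":[-0.6,-0.682,1.361]},{"jaw":-1,"xyz":[-109,-510,23],"angular":[-0.6,-0.682,1.361]}]'; python3 -c "
from tr import *
look('w6')"
```

```text
clock: 14.45
eef_pos: [572.0, -170.1, 127.2]
tool_rot: [-3.136, 0.001, 1.652]
force: [-0.3, 0.3, -0.2]
width: 42.9
gripper_force: 60.8
t 14.45 p [ 572.  -170.1  127.2] x [-0.081  0.997 -0.001] z [-0.005 -0.002 -1.   ] q [ 0.18  0.71  0.1   1.78 -0.1   0.66  0.42] w 42.9 F [-0.3  0.3 -0.2] grip 60.8
tcp in tray -20.6982904192771 3.6694130385241435
key [240 136  43  29] [[-73.2, -53.6, 29.8], [-53.1, -24.2, 32.8]]
key [356 137  44  30] [[-72.3, 30.3, 30.1], [-52.1, 60.0, 32.9]]
key [157 139  19  29] [[-73.8, -123.0, 30.0], [-53.5, -108.6, 32.9]]
key [461 143  22  28] [[-71.4, 114.8, 26.9], [-50.9, 129.2, 32.7]]
doll [[-58.6, -18.8, 131.3], [-34.3, 3.3, 132.9], [3.4, 26.2, 135.0]] 12005 slope [ 1.97963472e-02 -4.80770499e-03  1.33588785e+02]
foot part lateral [-18.26624285  24.10034013]
```

```bash
python3 -m creep '[{"jaw":-1,"xyz":[1,0,40],"angular":[0,0.02,0]},{"jaw":-1,"xyz":[1,0,70],"angular":[0,0.02,0]},{"jaw":-1,"xyz":[1,0,84],"angular":[0,0.02,0]},{"jaw":-1,"xyz":[1,0,88.5],"angular":[0,0.02,0]},{"jaw":-1,"xyz":[1,0,88.5],"angular":[0,0.02,0]}]'
```

```text
clock: 15.12
eef_pos: [572.9, -170.4, 40.3]
tool_rot: [-3.139, -0.017, 1.652]
force: [0.1, 0.3, -0.0]
width: 43.2
gripper_force: 60.8
```

```bash
python3 -m creep '[{"jaw":-1,"xyz":[0,0,2],"angular":[0,0,0]},{"jaw":-1,"xyz":[0,0,2],"angular":[0,0,0]},{"jaw":0.2,"xyz":[0,0,2],"angular":[0,0,0]},{"jaw":0.2,"xyz":[0,0,2],"angular":[0,0,0]},{"jaw":0.2,"xyz":[0,0,2],"angular":[0,0,0]},{"jaw":0.2,"xyz":[0,0,-20],"angular":[0,0,0]},{"jaw":0.2,"xyz":[0,0,-70],"angular":[0,0,0]},{"jaw":0.2,"xyz":[0,0,-130],"angular":[0,0,0]},{"jaw":0.2,"xyz":[0,0,-150],"angular":[0,0,0]}]'; python3 - <<'E'
from tr import *
st()
im,d=viewer.get_image('wrist');m=viewer.camera_model('wrist');cv2.imwrite('pics/w7.png',im[:,:,::-1])
P=wcloud(d,m['T'],m);E=np.stack([(P-o)@tx,(P-o)@ty,P[...,2]],-1)
for yc,nm in((89,'red'),(3.5,'blue'),(-81,'green')):
  k=(d>0)&(abs(E[...,1]-yc)<36)&(abs(E[...,0])<64)&(E[...,2]>36)&(E[...,2]<56);k[345:]=0;e=E[k];print(nm,len(e),np.round(np.percentile(e,[1,50,99],axis=0),1).tolist())
  A=np.c_[e[:,0],e[:,1],np.ones(len(e))];print(np.linalg.lstsq(A,e[:,2],rcond=None)[0])
# well top
hsv=cv2.cvtColor(im,cv2.COLOR_RGB2HSV)
b=(hsv[...,0]>100)&(hsv[...,0]<130)&(hsv[...,1]>120)&(d>0)&(E[...,2]>82)&(E[...,2]<100)
e=P[b];print("well",len(e),np.percentile(e,[1,50,99],axis=0) if len(e) else "")
# brush pick: s=140, off 8, tool straight down, tool x toward? 
for s in(125,140): print(s,eas(101.2,s,7))
E
```

```text
clock: 16.25
eef_pos: [574.7, -173.9, 193.6]
tool_rot: [3.139, -0.015, 1.651]
force: [0.3, 0.6, -1.7]
width: 51.0
gripper_force: 0.0
t 16.25 p [ 574.7 -173.9  193.6] x [-0.08   0.997  0.015] z [ 0.001  0.015 -1.   ] q [ 0.19  0.63  0.1   1.72 -0.1   0.81  0.43] w 51.0 F [ 0.3  0.6 -1.7] grip 0.0
red 5029 [[-58.1, 60.9, 37.8], [-7.9, 88.4, 45.0], [46.9, 115.5, 46.9]]
[1.16150240e-02 1.81790831e-02 4.32976763e+01]
blue 5813 [[-57.4, -20.4, 42.6], [-4.0, 6.0, 44.9], [50.9, 33.2, 46.7]]
[ 6.86851541e-03 -1.50863468e-04  4.48587447e+01]
green 5200 [[-61.9, -109.6, 38.9], [-9.0, -81.5, 44.7], [45.2, -55.1, 46.7]]
[ 7.96411204e-03 -1.44963658e-02  4.34913612e+01]
well 0 
125 [485.51868798 151.54537592 117.57701743]
140 [475.48172889 151.89666949 128.72418981]
```

View pics/w7.png

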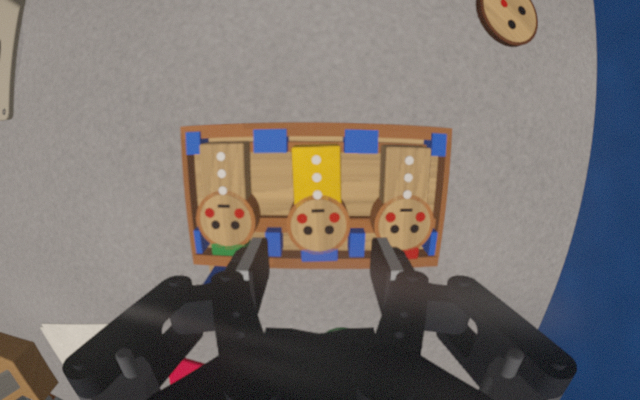

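All three dolls are seated and aligned, with hats toward the well: green (226,195), blue (318,200), red (405,195). Next is the brush.

```bash
python3 -c "
from tr import *
rel([470,151,215],ex,[0,0,-1])"
```

```text
xyz [332.6 -78.9 -15.8] ang [ 0.014 -0.009 -1.456]
```

```bash
python3 -m creep '[{"jaw":0.2,"xyz":[41,-10,-2],"angular":[0,0,-0.18]},{"jaw":0.2,"xyz":[83,-20,-4],"angular":[0,0,-0.36]},{"jaw":0.2,"xyz":[125,-30,-6],"angular":[0,0,-0.54]},{"jaw":0.2,"xyz":[166,-40,-8],"angular":[0,0,-0.72]},{"jaw":0.2,"xyz":[208,-49,-10],"angular":[0,0,-0.9]},{"jaw":0.2,"xyz":[250,-59,-12],"angular":[0,0,-1.08]},{"jaw":0.2,"xyz":[291,-69,-14],"angular":[0.01,0,-1.26]},{"jaw":0.2,"xyz":[333,-79,-16],"angular":[0.014,-0.009,-1.456]},{"jaw":0.2,"xyz":[333,-79,-16],"angular":[0.014,-0.009,-1.456]},{"jaw":0.2,"xyz":[333,-79,-16],"angular":[0.014,-0.009,-1.456]}]'; python3 - <<'E'
from tr import *
st()
m=viewer.camera_model('wrist');im,d=viewer.get_image('wrist');cv2.imwrite('pics/w8.png',im[:,:,::-1]);np.savez("w8",im=im,d=d,T=m["T"])
P=wcloud(d,m['T'],m);hsv=cv2.cvtColor(im,cv2.COLOR_RGB2HSV)
X,Y,Z=P[...,0],P[...,1],P[...,2]
k=(d>0)&(Y>120)&(Y<185)&(X>420)&(X<560)&(Z>112+(475-X)*1.11-14)&(Z>60)
k&=Z<180
q=P[k];print(len(q))
for s in range(100,200,10):
    e=(q-O);ss=e@U;w=q[abs(ss-s)<5]
    if len(w)>8: print(s,"n",len(w),"y",np.round(np.percentile(w[:,1],[2,50,98]),1),"off",np.round(np.percentile((w-O)@N,[5,50,98]),1),"x",np.round(np.median(w[:,0]),1))
for q in silhouettes("wrist","brush")[:2]: print(q["score"],q["xy"],q["pixels"].sum())
E
```

```text
clock: 17.55
eef_pos: [467.4, 151.5, 211.1]
tool_rot: [3.141, -0.009, 3.106]
force: [-0.2, -0.6, 1.1]
width: 51.2
gripper_force: 0.0
t 17.55 p [467.4 151.5 211.1] x [-0.999  0.036  0.009] z [-0.009  0.001 -1.   ] q [-0.16  0.48 -0.3   1.98  0.2   0.72  0.96] w 51.2 F [-0.2 -0.6  1.1] grip 0.0
2848
100 n 1046 y [123.6 159.7 183.9] off [-9.7 -1.3 15.2] x 493.8
110 n 114 y [125.4 152.2 182.4] off [-8.8 12.3 15.2] x 498.9
120 n 86 y [144.2 151.2 159.3] off [ 8.5 14.1 15.2] x 493.4
130 n 88 y [145.1 152.5 159.4] off [10.8 13.9 15.4] x 486.7
140 n 102 y [145.  152.  159.8] off [10.3 14.1 15.4] x 480.4
150 n 123 y [145.6 152.8 160.3] off [10.7 14.3 15.6] x 473.7
160 n 107 y [146.  152.9 160. ] off [11.6 14.5 15.8] x 467.8
170 n 277 y [145.5 153.2 161.9] off [ 7.  13.5 15.9] x 459.3
180 n 273 y [147.4 153.4 160. ] off [ 6.4 11.4 14. ] x 452.1
190 n 178 y [150.2 154.1 158.1] off [ 5.   8.8 11.7] x 444.4
0.7 [321.7, 225.2] 1711
0.51 [97.9, 310.6] 1161
```

View pics/w8.png

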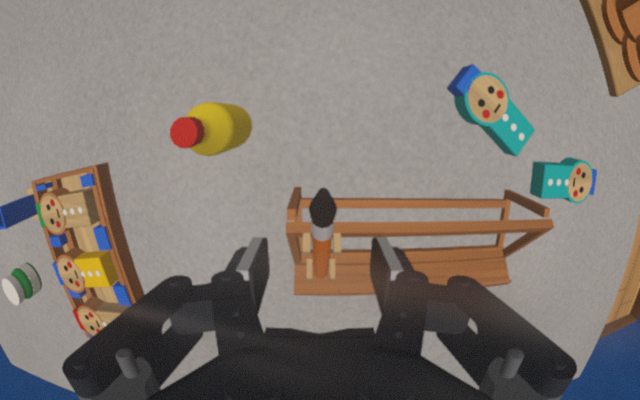

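The brush is centred between the fingers, with its tip at (322,205). Its ferrule is clear of the notch blocks at (322,240).

```bash
python3 -m creep '[{"jaw":0.2,"xyz":[-8,1,30],"angular":[0,0,0]},{"jaw":0.2,"xyz":[-8,1,60],"angular":[0,0,0]},{"jaw":0.2,"xyz":[-8,1,77],"angular":[0,0,0]},{"jaw":0.2,"xyz":[-8,1,77],"angular":[0,0,0]},{"jaw":-1,"xyz":[-8,1,77],"angular":[0,0,0]},{"jaw":-1,"xyz":[-8,1,77],"angular":[0,0,0]},{"jaw":-1,"xyz":[-8,1,77],"angular":[0,0,0]},{"jaw":-1,"xyz":[-8,1,77],"angular":[0,0,0]},{"jaw":-1,"xyz":[-8,1,77],"angular":[0,0,0]}]'
```

```text
clock: 18.77
eef_pos: [475.6, 153.0, 135.4]
tool_rot: [3.14, -0.006, 3.107]
force: [0.3, -0.4, 6.4]
width: 14.5
gripper_force: 58.4
```

```bash
python3 -m creep '[{"jaw":-1,"xyz":[0,0,-30],"angular":[0,0,0]},{"jaw":-1,"xyz":[0,0,-80],"angular":[0,0,0]},{"jaw":-1,"xyz":[0,0,-130],"angular":[0,0,0]},{"jaw":-1,"xyz":[0,0,-130],"angular":[0,0,0]},{"jaw":-1,"xyz":[0,0,-130],"angular":[0,0,0]}]'; python3 - <<'E'
from tr import *
st()
h=np.array([-.848,.53,0]);up=np.array([0,0,1])
rel([481,-200,265],.743*h+.669*up,.669*h-.743*up,"mid")
rel([481,-291,250],.743*h+.669*up,.669*h-.743*up,"well")
E
```

```text
clock: 19.4
eef_pos: [475.5, 152.5, 264.1]
tool_rot: [3.141, -0.008, 3.107]
force: [0.2, -1.8, -0.4]
width: 14.7
gripper_force: 58.6
t 19.4 p [475.5 152.5 264.1] x [-0.999  0.035  0.008] z [-0.008  0.001 -1.   ] q [-0.13  0.41 -0.33  1.9   0.17  0.86  0.99] w 14.7 F [ 0.2 -1.8 -0.4] grip 58.6
mid xyz [ -17.7 -352.1   -1.3] ang [-0.193  0.707  0.499]
well xyz [ -21.  -443.    13.6] ang [-0.193  0.707  0.499]
```

```bash
python3 -m creep '[{"jaw":-1,"xyz":[-2,-45,0],"angular":[-0.02,0.08,0.055]},{"jaw":-1,"xyz":[-4,-95,0],"angular":[-0.04,0.16,0.11]},{"jaw":-1,"xyz":[-7,-145,0],"angular":[-0.065,0.24,0.166]},{"jaw":-1,"xyz":[-10,-195,0],"angular":[-0.086,0.31,0.22]},{"jaw":-1,"xyz":[-12,-245,0],"angular":[-0.107,0.39,0.277]},{"jaw":-1,"xyz":[-14,-295,0],"angular":[-0.13,0.47,0.33]},{"jaw":-1,"xyz":[-16,-340,0],"angular":[-0.15,0.55,0.388]},{"jaw":-1,"xyz":[-18,-385,5],"angular":[-0.17,0.63,0.44]},{"jaw":-1,"xyz":[-20,-420,9],"angular":[-0.193,0.707,0.499]},{"jaw":-1,"xyz":[-21,-443,13.5],"angular":[-0.193,0.707,0.499]},{"jaw":-1,"xyz":[-21,-443,13.5],"angular":[-0.193,0.707,0.499]},{"jaw":-1,"xyz":[-21,-443,13.5],"angular":[-0.193,0.707,0.499]}]'; cat > br.py <<'E'
from tr import *
def brush():
    st();s=ctrl.read_state();tcp=s["eef_pos"]
    pts=[]
    for n in("side","top"):
        im,d=viewer.get_image(n);P=cloud(n,d);hsv=cv2.cvtColor(im,cv2.COLOR_RGB2HSV)
        near=(d>0)&(np.hypot(P[...,0]-tcp[0],P[...,1]-tcp[1])<60)
        og=(hsv[...,0]>4)&(hsv[...,0]<16)&(hsv[...,1]>170)&near&(P[...,2]>60)
        q=P[og]
        if len(q)>10:
            z=q[:,2];a=np.polyfit(z,q[:,0],1);b=np.polyfit(z,q[:,1],1)
            print(n,"handle",len(q),"z",np.round(np.percentile(z,[1,99])),"x(z)",np.round(a,3),"y(z)",np.round(b,3),"med",np.round(np.median(q,0),1))
        w=(hsv[...,0]>100)&(hsv[...,0]<130)&(hsv[...,1]>120)&(d>0)&(P[...,2]>84)&(P[...,2]<98)&(np.hypot(P[...,0]-480,P[...,1]+291)<30)
        if w.sum()>5:
            v,u=np.nonzero(w);print(n,"well mouth",w.sum(),np.round(P[w].min(0),1),np.round(P[w].max(0),1),"px",u.min(),u.max(),v.min(),v.max())
        if n=="side": cv2.imwrite("pics/sb.png",cv2.resize(im[150:330,240:420,::-1],None,fx=3.3,fy=3.3,interpolation=cv2.INTER_CUBIC))
    m=viewer.camera_model('wrist');im,d=viewer.get_image('wrist');P=wcloud(d,m['T'],m);hsv=cv2.cvtColor(im,cv2.COLOR_RGB2HSV)
    cv2.imwrite("pics/wb.png",im[:,:,::-1]);np.savez("wb",im=im,d=d,T=m["T"])
    w=(hsv[...,0]>100)&(hsv[...,0]<130)&(hsv[...,1]>120)&(d>0)&(P[...,2]>84)&(P[...,2]<98)&(np.hypot(P[...,0]-480,P[...,1]+291)<30)
    if w.sum()>5: print("wrist mouth",w.sum(),np.round(P[w].min(0),1),np.round(P[w].max(0),1))
    og=(hsv[...,0]>4)&(hsv[...,0]<16)&(hsv[...,1]>170)&(d>0)&(np.hypot(P[...,0]-tcp[0],P[...,1]-tcp[1])<60)&(P[...,2]>60)
    q=P[og]
    if len(q)>10: print("wrist handle",len(q),np.round(np.percentile(q,[1,50,99],axis=0),1).tolist(),np.round(np.polyfit(q[:,2],q[:,0],1),3),np.round(np.polyfit(q[:,2],q[:,1],1),3))
E
python3 -c "
from br import *
brush()"
```

```text
clock: 20.9
eef_pos: [481.7, -288.9, 249.7]
tool_rot: [3.138, -0.734, 2.587]
force: [1.1, 0.2, -0.8]
width: 14.7
gripper_force: 58.5
t 20.9 p [ 481.7 -288.9  249.7] x [-0.631  0.391  0.67 ] z [-0.568  0.356 -0.742] q [ 0.56  0.92 -0.12  1.13  0.03  1.82  1.46] w 14.7 F [ 1.1  0.2 -0.8] grip 58.5
side handle 246 z [112. 226.] x(z) [5.0000e-03 4.7699e+02] y(z) [-2.00000e-03 -2.93197e+02] med [ 478.  -293.6  168.8]
side well mouth 95 [ 464.1 -307.1   84.1] [ 493.5 -277.5   94.8] px 270 284 283 296
top handle 15 z [116. 164.] x(z) [4.00000e-03 4.78327e+02] y(z) [-2.00000e-03 -2.82309e+02] med [ 479.9 -281.9  138.9]
top well mouth 17 [ 465.9 -303.9   86.1] [ 489.8 -276.6   92.8] px 406 414 235 242
wrist mouth 235 [ 464.8 -304.9   84.4] [ 495.  -275.3   92.4]
wrist handle 296 [[480.1, -294.8, 120.8], [485.7, -291.5, 180.8], [487.3, -284.7, 227.4]] [-4.00000e-03  4.85704e+02] [ 1.00000e-03 -2.91209e+02]
```

View pics/sb.png

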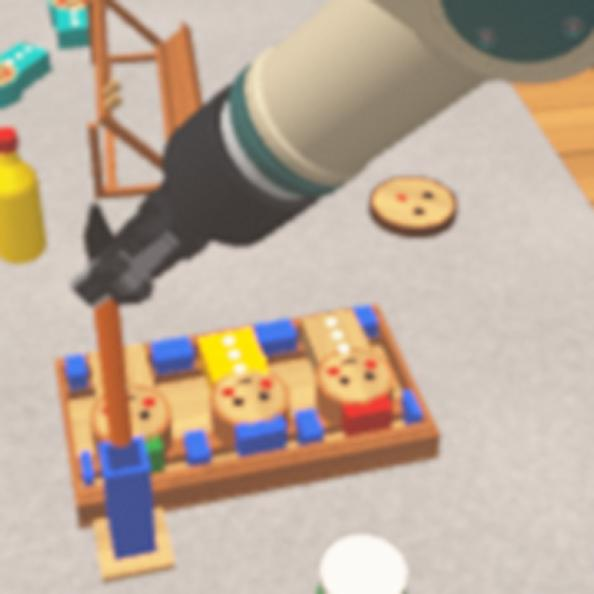

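```bash
python3 -m creep '[{"jaw":-1,"xyz":[-5,-2.5,4],"angular":[0,0,0]},{"jaw":-1,"xyz":[-9.7,-2.5,7.5],"angular":[0,0,0]},{"jaw":-1,"xyz":[-9.7,-2.5,7.5],"angular":[0,0,0]},{"jaw":-1,"xyz":[-9.7,-2.5,7.5],"angular":[0,0,0]}]'; python3 -c "
from br import *
brush()"
```

```text
clock: 21.55
eef_pos: [482.1, -293.9, 238.1]
tool_rot: [3.14, -0.732, 2.584]
force: [0.2, 0.7, -0.2]
width: 14.2
gripper_force: 58.6
t 21.55 p [ 482.1 -293.9  238.1] x [-0.631  0.393  0.669] z [-0.567  0.355 -0.744] q [ 0.57  0.94 -0.12  1.13  0.03  1.81  1.47] w 14.2 F [ 0.2  0.7 -0.2] grip 58.6
side handle 246 z [ 99. 214.] x(z) [-1.00000e-03  4.78501e+02] y(z) [ 1.00000e-03 -2.98846e+02] med [ 478.5 -298.7  159.5]
side well mouth 86 [ 464.1 -307.2   84.1] [ 493.5 -277.    94.5] px 270 284 283 296
top handle 16 z [ 95. 161.] x(z) [-2.20000e-02  4.81496e+02] y(z) [ 3.60000e-02 -2.92087e+02] med [ 478.8 -287.5  123.8]
top well mouth 19 [ 466.  -303.8   86.3] [ 489.8 -275.5   97.7] px 406 414 235 242
wrist mouth 255 [ 465.2 -305.9   84.2] [ 495.5 -276.    92.5]
wrist handle 290 [[480.4, -300.0, 110.0], [485.6, -296.8, 169.6], [487.4, -290.5, 214.4]] [-7.00000e-03  4.86296e+02] [-4.00000e-03 -2.95599e+02]
```

```bash
python3 -m creep '[{"jaw":-1,"xyz":[0.2,1.4,0.2],"angular":[0,0,0]},{"jaw":-1,"xyz":[-6.5,1.4,7.5],"angular":[0,0,0]},{"jaw":-1,"xyz":[-13,1.4,15],"angular":[0,0,0]},{"jaw":-1,"xyz":[-18.5,1.4,21],"angular":[0,0,0]},{"jaw":-1,"xyz":[-18.5,1.4,21],"angular":[0,0,0]},{"jaw":-1,"xyz":[-18.5,1.4,21],"angular":[0,0,0]}]'; python3 -c "
from br import *
brush()" | grep handle
```

```text
clock: 22.45
eef_pos: [482.7, -292.6, 210.3]
tool_rot: [3.14, -0.732, 2.584]
force: [0.1, -0.1, 0.3]
width: 14.1
gripper_force: 58.6
side handle 198 z [ 93. 186.] x(z) [-6.00000e-03  4.79655e+02] y(z) [ 5.00000e-03 -2.97892e+02] med [ 478.8 -297.5  144. ]
top handle 15 z [ 75. 132.] x(z) [-3.30000e-02  4.81853e+02] y(z) [ 1.30000e-02 -2.87545e+02] med [ 479.3 -285.9  105.5]
wrist handle 304 [[480.7, -298.8, 81.2], [486.5, -295.3, 141.0], [488.1, -288.8, 187.5]] [-6.00000e-03  4.86634e+02] [-1.00000e-03 -2.94662e+02]
```

```bash
python3 -m creep '[{"jaw":-1,"xyz":[-10,0,11.2],"angular":[0,0,0]},{"jaw":-1,"xyz":[-20,0,22.3],"angular":[0,0,0]},{"jaw":-1,"xyz":[-30,0,33.5],"angular":[0,0,0]},{"jaw":-1,"xyz":[-38,0,42.3],"angular":[0,0,0]},{"jaw":-1,"xyz":[-42,0,46.9],"angular":[0,0,0]},{"jaw":-1,"xyz":[-42,0,46.9],"angular":[0,0,0]},{"jaw":-1,"xyz":[-42,0,46.9],"angular":[0,0,0]}]'
```

```text
clock: 23.48
eef_pos: [482.3, -292.2, 150.6]
tool_rot: [3.14, -0.735, 2.584]
force: [0.7, -0.9, 16.1]
width: 14.2
gripper_force: 60.1
```

```bash
python3 -m creep '[{"jaw":-0.1,"xyz":[0,0,0],"angular":[0,0,0]},{"jaw":-0.1,"xyz":[0,0,0],"angular":[0,0,0]},{"jaw":-0.1,"xyz":[0,0,0],"angular":[0,0,0]},{"jaw":-0.1,"xyz":[0,0,0],"angular":[0,0,0]},{"jaw":-0.1,"xyz":[0,0,-30],"angular":[0,0,0]},{"jaw":-0.1,"xyz":[0,0,-80],"angular":[0,0,0]},{"jaw":-0.1,"xyz":[0,0,-120],"angular":[0,0,0]},{"jaw":-0.1,"xyz":[0,0,-120],"angular":[0,0,0]}]'; python3 - <<'E'
from br import *
brush()
for n in("side","top"):
    im,d=viewer.get_image(n);P=cloud(n,d)
    k=(d>0)&(np.hypot(P[...,0]-480,P[...,1]+291)<25)&(P[...,2]>100);q=P[k];print(n,len(q),np.round(np.percentile(q,[1,50,99],axis=0),1).tolist(),q[:,2].max(),np.polyfit(q[:,2],q[:,0],1),np.polyfit(q[:,2],q[:,1],1))
    E=np.stack([(P-o)@tx,(P-o)@ty,P[...,2]],-1)
    for yc,nm in((89,'red'),(3.5,'blue'),(-81,'green')):
        k=(d>0)&(abs(E[...,1]-yc)<20)&(abs(E[...,0]+10)<35)&(E[...,2]>36)&(E[...,2]<60);print(nm,k.sum(),np.median(E[k],0).round(1))
E
```

```text
clock: 24.48
eef_pos: [546.9, -332.6, 234.4]
tool_rot: [-3.14, -0.719, 2.583]
force: [-0.3, -0.1, -0.2]
width: 38.7
gripper_force: 0.0
t 24.48 p [ 546.9 -332.6  234.4] x [-0.638  0.399  0.658] z [-0.559  0.348 -0.753] q [ 0.5   1.08  0.06  0.8  -0.07  1.98  1.56] w 38.7 F [-0.3 -0.1 -0.2] grip 0.0
side well mouth 77 [ 464.1 -307.2   84. ] [ 493.6 -277.9   94.3] px 270 284 283 296
top well mouth 20 [ 465.9 -303.8   84.3] [ 489.8 -276.5   95.4] px 406 414 235 242
wrist mouth 386 [ 465.5 -306.5   84.2] [ 495.9 -274.9   92.5]
side 696 [[456.3, -314.6, 103.4], [477.3, -296.6, 619.0], [502.3, -269.8, 630.4]] 631.3637232702904 [-5.40343366e-03  4.79604036e+02] [ 2.40654665e-03 -2.96535765e+02]
red 289 [-8.5 88.4 45.8]
blue 153 [ 9.3  0.2 45.9]
green 164 [ -3.3 -72.1  45.9]
top 461 [[457.0, -313.4, 113.8], [479.9, -289.5, 621.3], [503.5, -267.9, 630.1]] 632.938490678391 [2.91994658e-03 4.78105508e+02] [-3.61373941e-03 -2.88091415e+02]
red 229 [-9.7 88.5 43.7]
blue 231 [-9.5  3.4 43.7]
green 224 [ -8.8 -81.6  44.3]
```

View pics/sb.png

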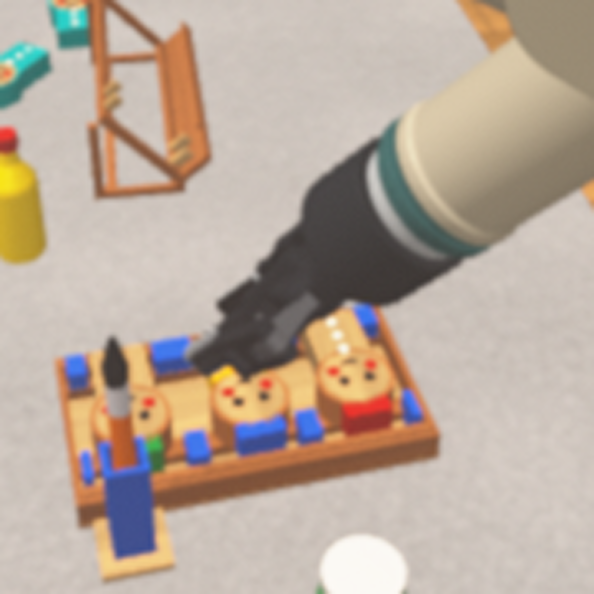

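The brush stands upright in the well at about (118,400), with the dolls undisturbed. One check of the tip height (it should be 196), and then I'll hand in.

```bash
python3 - <<'E'
from br import *
im,d=viewer.get_image("side");P=cloud("side",d)
k=(d>0)&(np.hypot(P[...,0]-480,P[...,1]+291)<25)&(P[...,2]>100)&(P[...,2]<260);q=P[k]
print(len(q),q[:,2].max(),np.polyfit(q[:,2],q[:,0],1),np.polyfit(q[:,2],q[:,1],1))
if 188<q[:,2].max()<204: print(ctrl.finish_job())
E
```

```text
263 198.34351001576363 [1.53277645e-03 4.77983116e+02] [ 2.36358407e-02 -2.99364240e+02]
the job is handed in; nothing more can be done
None
```

I handed the job in at about 24.5 s: red is in pocket 2 and blue in pocket 1, face up with hats to tray +x, and the brush is upright and fully down in the well. The hand-in call gave no verdict, but the last camera readings showed all three dolls level and the brush tip at 198 mm (196 expected).

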